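# Nest the steel dressing pots on the clinic desk

### The arm

A 7-joint arm with a two-finger parallel gripper is mounted at the origin on the work surface. World frame = base frame: x ahead of the robot, y to its left, z up, the work surface at z = 0. Lengths are in mm, angles in rad, forces in N, time in s.
With the tool pointing down it reaches from about 425 to 925 mm from the base axis. Payload 6.8 kg.
Tool frame: the origin (TCP) lies midway between the tips of the shut fingers; the grasp point (between the pads) lies 19 mm behind it; z points along the fingers, y is the direction in which the jaws open and shut (so a half turn about z gives the same grasp; the last joint's range is limited). The gripper opens to 88 mm and grips with 3 to 60 N. Pads are 20 mm wide; open, the fingers measure 115 mm over their backs; the gripper's body (75 mm by 178 mm) begins 61 mm behind the grasp point.
Start: joints at [-1.293, 0.477, 0.022, 1.555, -0.011, 1.109, -0.083], TCP at [254, 625.406, 189.664] pointing down, gripper open.
Joint ranges: [-2.96, 2.96], [-0.34, 2.1], [-1.41, 1.46], [0.24, 2.44], [-1.37, 4.51], [0.17, 1.92], [-2.96, 2.96]. Speed limits (rad/s): [2.39, 2.39, 3.14, 3.14, 3.14, 3.14, 3.14].

### API

Orientations are given as a unit quaternion [x, y, z, w].
In Python, from cell import ctrl, kin, telemetry, vision, hand_in gives the robot as it stands. Calls block until the motion is done:
- ctrl.movep(position, orientation): joint-space move of the TCP to a pose.
- ctrl.move_linear(position, rot=None, speed=150, force_limit=None): straight line of the TCP; rot=None keeps the orientation; speed is the mean speed in mm/s. With force_limit (N) it stops when the force on the tool has changed by that much, and returns True; else False.
- ctrl.movej(angles): joint-space move.
- ctrl.gripper_to(opening, newtons=None): finger opening in mm; newtons is the grip in N (None keeps the last); returns when the fingers have stopped.
- ctrl.pause(seconds).
- kin.ik(position, orientation): joint angles nearest the present ones, or None.
- telemetry.observe(): the state.
- vision.get_image(name): name is "scene" or "top"; returns a dict with "color" (400x640x3 uint8, red, green, blue), "fx", "fy", "cx", "cy" (pixels), "k1" (the pictures are not rectified: a ray, as slopes to the right and down, at radius r is drawn at 1 + k1 r^2 times it, then the intrinsics apply), "eye" and "rotation" of the camera in the world. Camera axes: x right, y down, z forward; pixel columns grow to the right and rows downward; lengths in mm; the calibration is good to about 2 mm. A picture is of the moment at which its call begins. There is no depth.
A pose or a line that the arm cannot do raises ctrl.IKError and nothing moves.
- hand_in(): hands the job in, once; it reports no verdict.
The state is a dict: "clock": time; "joints": joint angles; "qd": joint speeds; "joint_efforts": joint torques, N m; "ee_pos": TCP position; "tcp_rot": TCP orientation; "contact_force": force on the tool from outside, world axes, zero at the start; "moment": the same for the moment, N m; "grip_width": finger opening in mm.
Only numpy, scipy, OpenCV 4.12 (cv2) and the standard library are available. Lean on these libraries where they do the work, as an engineer would, in place of code of your own. Each camera call takes 0.05 s, during which the arm holds its last target.

### The job

Pack away the empty steel dressing pots in this order: stand the wide pot in the round tray, then the middle pot inside the wide one, then the narrow jar inside the middle one, and last put the knobbed lid on the narrow jar. Set each down gently, upright and all the way home, and let go of it before fetching the next. Do not tip any of them over, and leave the sanitiser bottle and the meter where they are.

Things in the scene. Friction and masses are not known exactly. Their poses are not given: they have to be found in the camera images.
- wide_c (a point): Widest and lowest of three plain steel pots: straight round wall, 66 mm outside diameter, 44 mm high, inside diameter 61 mm; about 0.16 kg; open at the top, walls 2.5 mm, floor 3 mm thick. Point: its centre, half-way up on its axis; z up its axis; round, so yaw does not matter.
- middle_c (a point): Middle steel pot: straight round wall, 51 mm outside diameter, 78 mm high, inside diameter 46 mm; about 0.15 kg; open at the top, walls 2.5 mm, floor 3 mm thick. Point: its centre, half-way up on its axis; z up its axis; round, so yaw does not matter. Standing in the wide pot its top 37 mm stick out, so grip it near the rim (fingertips at most 32 mm below it).
- narrow_c (a point): Narrow tall steel jar: straight round wall, 35 mm outside diameter, 112 mm high, inside diameter 30 mm; about 0.12 kg; open at the top, walls 2.5 mm, floor 3 mm thick. Point: its centre, half-way up on its axis; z up its axis; round, so yaw does not matter. Standing in the middle pot its top 37 mm stick out, so grip it near the rim (fingertips at most 32 mm below it).
- lid_knob (a point): Jar's lid: steel disc 44 mm wide, 4 thick; below it a plug 20 mm wide, 6 deep, for the jar's mouth; above it a black round knob 16 mm wide, 26 tall. About 0.06 kg; starts standing on its plug. Point: mid-height of the knob on its axis, 13 mm above the disc's upper face, 23 above the plug's underside. Seated, the disc's underside (17 mm below the point) lies on the rim. Grip the knob, fingertips above the disc.
- tray: Round shallow steel tray, fixed to the desk, empty: 96 mm outside diameter, inside diameter 90 mm, rim 10 mm high, floor 4 mm thick. Origin: centre of its underside, on the desk; z up. (Another tray, square and holding packets, is not to be used.)
- sanitiser_c (a point): Clear sanitiser bottle with a white pump, loose, 52 mm in diameter, 133 mm high, to be left alone. Point: on its axis, 65 mm above the desk.
- meter_c (a point): White and orange hand-held meter lying flat, loose, 85 x 64 x 31 mm, to be left alone. Point: its centre, 15 mm above the desk.
Things that resemble listed ones, but are neither listed nor needed, are in the scene too. What is shaped like the part that bears narrow_c but yellow is not meant.

How it is judged (in metres and radians):
On the way, in this order (a step that is already met when the one before it is completed fails the run):
1. the wide pot stands flat inside the round tray, let go (horizontal distance between wide_c and tray below 0.014 m and z of wide_c in the frame of tray between 0.023 and 0.029 m and angle between wide_c's own z axis and vertical below 0.08 rad and contact force between the fingers and wide below 0.2 N), for 0.2 s.
2. the middle pot stands down on the floor of the wide pot, let go (horizontal distance between middle_c and wide_c below 0.007 m and z of middle_c in the frame of wide_c between 0.017 and 0.023 m and angle between middle_c's own z axis and vertical below 0.08 rad and contact force between the fingers and middle below 0.2 N), for 0.2 s.
3. the narrow jar stands down on the floor of the middle pot, let go (horizontal distance between narrow_c and middle_c below 0.007 m and z of narrow_c in the frame of middle_c between 0.017 and 0.023 m and angle between narrow_c's own z axis and vertical below 0.08 rad and contact force between the fingers and narrow below 0.2 N), for 0.2 s.
4. the lid sits flat on the narrow jar, let go (horizontal distance between lid_knob and narrow_c below 0.007 m and z of lid_knob in the frame of narrow_c between 0.07 and 0.076 m and angle between lid_knob's own z axis and vertical below 0.08 rad and contact force between the fingers and lid below 0.2 N), for 0.2 s.
At the end, for the whole second after the job is handed in: The wide pot stands flat in the round tray (centres within 14 mm), the middle pot on the wide pot's floor, the narrow jar on the middle pot's floor and the lid on the jar's rim (each centred within 7 mm on the one below, heights within 3 mm, upright within 0.08 rad), all let go and at rest (all of step 1 and all of step 2 and all of step 3 and all of step 4 and linear speed of each of wide, middle, narrow, lid below 0.02 m/s); the robot touches nothing.
It fails at once if a pot, the jar or the lid tipped over (more than 40 degrees) (angle between any of wide_c, middle_c, narrow_c, lid_knob's own z axis and vertical above 0.7 rad).
It fails at once if a piece banged or dropped into its place (over 60 N) (contact force between wide and tray above 60 N or contact force between middle and wide above 60 N or contact force between narrow and middle above 60 N or contact force between lid and narrow above 60 N).
It fails at once if the sanitiser bottle or the meter shifted by more than 30 mm (distance of any of sanitiser_c, meter_c from where it was at the start of the episode above 0.03 m).
It also fails if it takes over 115 s, if anything falls off the work surface, if the arm or the gripper's body presses on something with over 40 N, if the wrist force passes 120 N, or if a joint passes its speed limit or range.

## Working session

There is one attempt and no reset: what is moved stays moved. The work goes in short steps, each a Python script; the robot and the scene stay as the last script left them, time stands still between calls to the robot, and variables do not carry over. Pictures are saved under pics/ and viewed, and the job is handed in when it is done.

```bash
ls; mkdir -p pics
python3 - <<'E'
from cell import ctrl, kin, telemetry, vision
import cv2,numpy as np
s=telemetry.observe();print(s)
for n in("scene","top"):
    i=vision.get_image(n);cv2.imwrite(f"pics/{n}0.png",i["color"][:,:,::-1])
    print({k:v for k,v in i.items() if k!="color"})
E
```

```text
pics
{'clock': 0.0, 'joints': array([-1.29303922,  0.47776675,  0.02234517,  1.55641968, -0.01151207,
        1.10930395, -0.08308924]), 'qd': array([ 8.38015495e-04, -5.61122772e-06,  1.34622520e-03,  2.22367348e-04,
        1.46418935e-03,  1.34803897e-04, -5.37029451e-04]), 'joint_efforts': array([ 1.92916132e-04, -5.82847095e+01,  1.53441802e+00, -2.72611248e+01,
       -5.44211303e-02,  1.69448520e-02,  1.16757988e-04]), 'ee_pos': array([253.81114544, 624.76331318, 188.71765831]), 'tcp_rot': array([ 1.91722827e-01,  9.81448712e-01, -8.78011244e-04, -1.09433787e-04]), 'contact_force': array([ 0.47937143,  0.4186728 , -0.57295886]), 'moment': array([ 0.0112743 , -0.01965501, -0.01347996]), 'grip_width': 87.81753218205928}
{'fx': 435.8263869532551, 'fy': 435.8263869532551, 'cx': 319.01337302642975, 'cy': 192.99889029335344, 'k1': 0.014532287033716345, 'eye': array([1272.52946849,  491.25024915,  658.0819032 ]), 'rotation': array([ 0.42581059,  0.76513518, -0.4262471 , -0.2270835 ])}
{'fx': 376.2627694582238, 'fy': 376.2627694582238, 'cx': 314.0956530669685, 'cy': 203.18955020132196, 'k1': -0.08373566007659178, 'eye': array([356.01566139,  17.28159409, 930.93835104]), 'rotation': array([-0.7002121 ,  0.70977337, -0.06319106,  0.04395084])}
```

View pics/scene0.png

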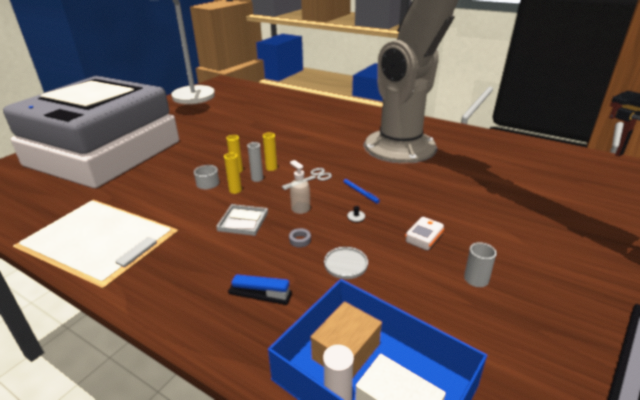

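View pics/top0.png

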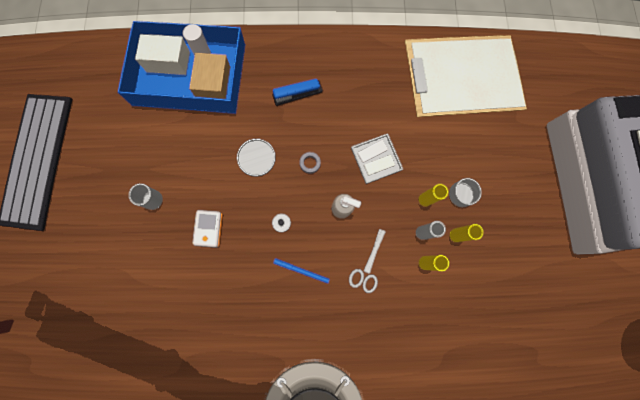

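```bash
cat > h.py <<'E'
import numpy as np,cv2
from scipy.spatial.transform import Rotation as R
from scipy.optimize import least_squares
def prep(i):
    return dict(K=np.array([[i["fx"],0,i["cx"]],[0,i["fy"],i["cy"]],[0,0,1.]]),k1=i["k1"],eye=np.array(i["eye"]),R=R.from_quat(i["rotation"]).as_matrix())
def proj(c,P):
    p=(np.atleast_2d(P)-c["eye"])@c["R"]; s=p[:,:2]/p[:,2:]; r2=(s**2).sum(1,keepdims=True)
    s=s*(1+c["k1"]*r2); return s@np.diag(np.diag(c["K"])[:2])+c["K"][:2,2]
def unproj(c,uv,z):
    uv=np.atleast_2d(uv).astype(float)
    s=cv2.undistortPoints(uv[:,None],c["K"],np.array([c["k1"],0,0,0.]))[:,0]
    d=np.c_[s,np.ones(len(s))]@c["R"].T
    return c["eye"]+d*((z-c["eye"][2])/d[:,2])[:,None]
def circ(x,y,z,r,n=60):
    a=np.linspace(0,2*np.pi,n+1); return np.c_[x+r*np.cos(a),y+r*np.sin(a),np.full(n+1,z)]
def crop(img,u,v,w=40,h=40,s=8):
    u=int(u);v=int(v);c=img[max(0,v-h):v+h,max(0,u-w):u+w,::-1]
    return cv2.resize(c,None,fx=s,fy=s,interpolation=cv2.INTER_NEAREST),(max(0,u-w),max(0,v-h))
E
python3 - <<'E'
from h import *
from cell import vision
import pickle
I={n:vision.get_image(n) for n in("scene","top")};pickle.dump(I,open("I0.pkl","wb"))
c=prep(I["top"]);d=prep(I["scene"])
for n,uv,z,suv in [("wide",(467,187),44,(206,170)),("mid",(140,195),78,(481,251)),("nar",(437,229),112,(254,146)),("lid",(281,222),23,(356,215)),("tray",(256,157),10,(346,262)),("yA",(441,190),112,(232,157)),("yB",(475,232),112,(233,140)),("yC",(441,263),112,(269,136)),("san",(343,203),100,(298,165)),("meter",(207,229),30,(425,230))]:
    a=unproj(c,uv,z)[0];b=unproj(d,suv,z)[0];print(n,a.round(),b.round())
ims=[]
for n,u,v in [("top",455,225),("top",145,195),("top",270,190)]:
    ims.append(crop(I[n]["color"],u,v,40,50,6)[0])
cv2.imwrite("pics/c1.png",np.hstack(ims)[:,:])
print(np.hstack(ims).shape)
E
```

```text
wide [ 527. -385.   44.] [ 517. -385.   44.]
mid [510. 396.  78.] [518. 394.  78.]
nar [ 420. -278.  112.] [ 428. -271.  112.]
lid [450.  72.  23.] [467.  81.  23.]
tray [616. 136.  10.] [622. 139.  10.]
yA [ 508. -293.  112.] [ 512. -280.  112.]
yB [ 412. -365.  112.] [ 429. -350.  112.]
yC [ 345. -283.  112.] [ 353. -276.  112.]
san [483. -71. 100.] [ 439. -112.  100.]
meter [434. 249.  30.] [446. 254.  30.]
(600, 1440, 3)
```

```bash
cat >> h.py <<'E'
from scipy.ndimage import map_coordinates
def fit(im,cam,x,y,circs,rng=14,step=0.5):
    """circs: list of (z,r). maximise gradient along the projected circles"""
    g=cv2.GaussianBlur(im,(0,0),0.7).astype(float)
    G=np.sqrt(sum(cv2.Sobel(g[:,:,k],cv2.CV_64F,1,0)**2+cv2.Sobel(g[:,:,k],cv2.CV_64F,0,1)**2 for k in range(3)))
    G=np.minimum(G,250)
    best=None
    for dx in np.arange(-rng,rng+.1,step):
        for dy in np.arange(-rng,rng+.1,step):
            p=np.vstack([proj(cam,circ(x+dx,y+dy,z,r,48)) for z,r in circs])
            s=map_coordinates(G,[p[:,1],p[:,0]],order=1).mean()
            if best is None or s>best[0]: best=(s,x+dx,y+dy)
    return best
OBJ=dict(wide=(522,-385,[(44,33),(44,30.5)]),mid=(514,395,[(78,25.5),(78,23)]),nar=(424,-275,[(112,17.5),(112,15)]),
 lid=(458,75,[(10,22),(36,8)]),tray=(619,137,[(10,48),(10,45)]),yA=(510,-287,[(112,17.5)]),yB=(418,-358,[(112,17.5)]),yC=(349,-280,[(112,17.5)]))
E
cat > m.py <<'E'
from h import *
import pickle,sys
I=pickle.load(open("I0.pkl","rb"))
for n,(x,y,cs) in OBJ.items():
    row=[];res={}
    for v in("top","scene"):
        cam=prep(I[v]);im=I[v]["color"]
        b=fit(im,cam,x,y,cs);res[v]=b
        u=proj(cam,[b[1],b[2],cs[0][0]])[0]
        c,o=crop(im,u[0],u[1],33,33,6)
        for z,r in cs:
            q=((proj(cam,circ(b[1],b[2],z,r))-o+0.5)*6).astype(np.int32)
            cv2.polylines(c,[q],False,(0,255,0),1)
        row.append(c)
    OBJ[n]=row
    print(n,*[np.round(res[v],1) for v in res])
k=["wide","mid","nar","lid","tray"]
for j in (k[:3],k[3:]):
    a=np.vstack([np.hstack([cv2.resize(OBJ[n][r],(260,260)) for n in j]) for r in (0,1)])
    cv2.imwrite("pics/ov_%s.png"%j[0],a)
E
python3 m.py
```

```text
wide [ 233.   519.  -384.5] [ 186.6  514.  -393.5]
mid [233.3 515.5 396. ] [205.2 508.  395. ]
nar [ 232.6  422.5 -281.5] [ 188.7  415.  -285.5]
lid [250.  449.5  72.5] [223.9 458.   75.5]
tray [239.2 615.  136.5] [244.8 625.  140. ]
yA [ 223.4  502.5 -292. ] [ 149.6  511.5 -288. ]
yB [ 230.3  412.5 -366. ] [ 209.9  417.5 -364. ]
yC [ 228.5  345.5 -282. ] [ 194.5  350.  -281.5]
```

View pics/ov_wide.png

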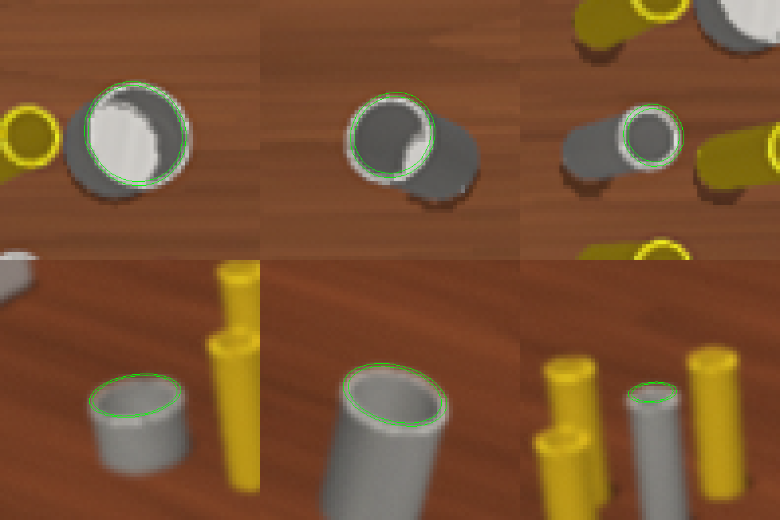

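View pics/ov_lid.png

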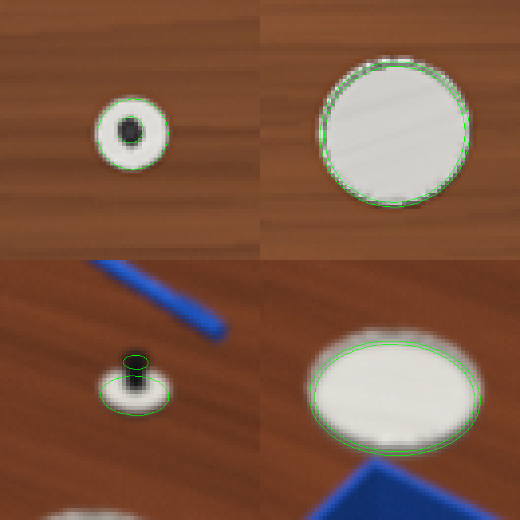

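```bash
cat >> h.py <<'E'
def fit2(im,cam,x,y,terms,rng=14,step=0.5):
    """terms (z,r,weight): maximise sum of weight*mean steeliness on circles (min channel: wood ~low)"""
    g=cv2.GaussianBlur(im.astype(np.float32),(0,0),0.5).astype(float).min(axis=2)
    gx=np.arange(-rng,rng+.1,step);S=np.zeros((len(gx),len(gx)))
    for i,dx in enumerate(gx):
        for j,dy in enumerate(gx):
            for z,r,w in terms:
                p=proj(cam,circ(x+dx,y+dy,z,r,48))
                S[i,j]+=w*map_coordinates(g,[p[:,1],p[:,0]],order=1).mean()
    i,j=np.unravel_index(S.argmax(),S.shape)
    # centroid of the near-peak for subgrid
    m=S>S.max()-0.04*abs(S.max()); m&=(np.hypot(gx[:,None]-gx[i],gx[None]-gx[j])<4)
    ii,jj=np.nonzero(m);w=S[m]-(S.max()*0.96)
    return S.max(),x+(gx[ii]*w).sum()/w.sum(),y+(gx[jj]*w).sum()/w.sum()
def pot(h,R):return [(h,R-1.25,2),(h,R+2.5,-1),(h,R-5,-1)]
T=dict(wide=(518,-386,pot(44,33)),mid=(514,395,pot(78,25.5)),nar=(424,-278,pot(112,17.5)),
 lid=(456,74,[(10,20.5,1),(10,24,-1)]),tray=(619,137,[(10,46.5,1),(10,50.5,-1)]))
E
cat > m.py <<'E'
from h import *
import pickle,sys
I=pickle.load(open("I0.pkl","rb"));O={}
for n,(x,y,ts) in T.items():
    row=[];res={}
    for v in("top","scene"):
        cam=prep(I[v]);im=I[v]["color"]
        b=fit2(im,cam,x,y,ts);res[v]=b
        u=proj(cam,[b[1],b[2],ts[0][0]])[0]
        c,o=crop(im,u[0],u[1],33,33,6)
        for z,r,w in ts:
          if w>0:
            q=((proj(cam,circ(b[1],b[2],z,r))-o+0.5)*6).astype(np.int32)
            cv2.polylines(c,[q],False,(0,255,0),1)
            if len(ts)>2:
              q=((proj(cam,circ(b[1],b[2],0,r+1.25))-o+0.5)*6).astype(np.int32)
              cv2.polylines(c,[q],False,(255,0,0),1)
        row.append(c)
    O[n]=row
    print(n,*[np.round(res[v],1) for v in res])
k=["wide","mid","nar","lid","tray"]
a=np.vstack([np.hstack([cv2.resize(O[n][r],(160,160) if 0 else (260,260)) for n in k[:3]]) for r in (0,1)])
cv2.imwrite("pics/ov2_a.png",a)
a=np.vstack([np.hstack([cv2.resize(O[n][r],(260,260)) for n in k[3:]]) for r in (0,1)])
cv2.imwrite("pics/ov2_b.png",a)
E
python3 m.py
```

```text
wide [  99.1  517.8 -387.5] [  15.7  520.  -386.5]
mid [120.8 512.7 398.2] [ 52.2 513.5 396.3]
nar [ 137.8  420.9 -278.5] [  17.2  424.1 -277.5]
lid [106.5 449.8  73.1] [ 49.  451.8  72.6]
tray [100.  617.5 137. ] [ 55.6 617.3 135.6]
```

View pics/ov2_a.png

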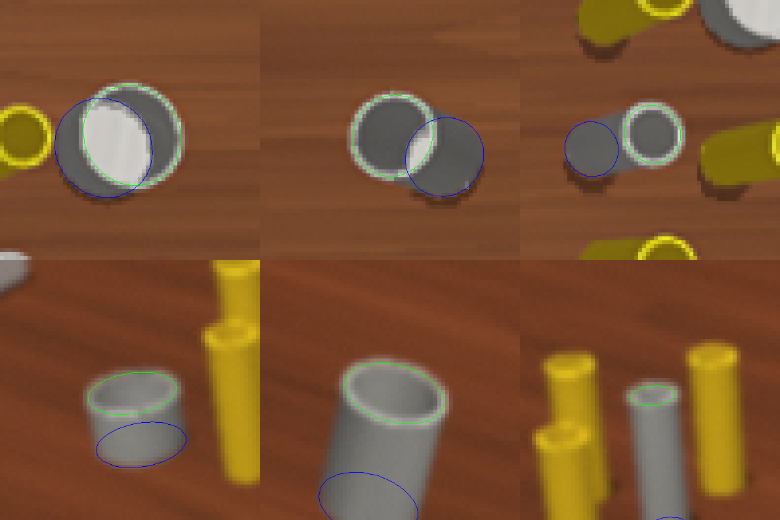

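View pics/ov2_b.png

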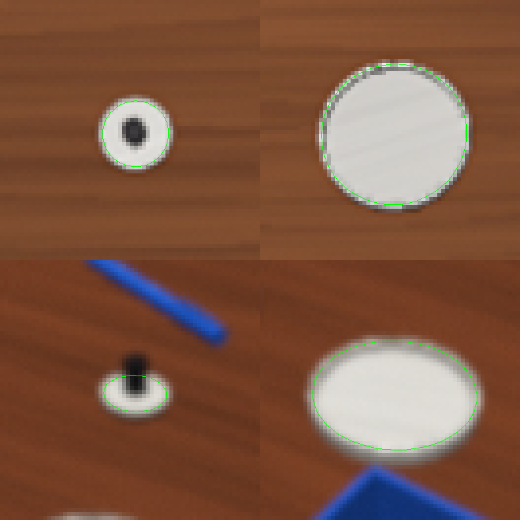

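```bash
cat > rob.py <<'E'
from cell import ctrl, kin, telemetry, vision
from h import *
def quat(deg):
    """tool down, jaws (tool y) along world direction deg"""
    a=np.radians(deg);y=np.array([np.cos(a),np.sin(a),0]);z=np.array([0,0,-1.]);x=np.cross(y,z)
    return R.from_matrix(np.c_[x,y,z]).as_quat()
def st(tag=""):
    s=telemetry.observe();print(tag,"t%.1f"%s["clock"],s["ee_pos"].round(1),"w%.1f"%s["grip_width"],"F",s["contact_force"].round(1));return s
def best(p,deg):
    q0=telemetry.observe()["joints"];b=None
    for d in(deg,deg+180):
        q=kin.ik(p,quat(d))
        print(d,None if q is None else np.round(q,2))
        if q is not None:
            c=abs(np.array(q)-q0).max()
            if b is None or c<b[0]:b=(c,d)
    return b[1]
def snap(tag):
    r={}
    for v in("top","scene"):
        r[v]=vision.get_image(v);cv2.imwrite(f"pics/{tag}_{v}.png",r[v]["color"][:,:,::-1])
    return r
E
python3 - <<'E'
from rob import *
for p,d in [((519,-387,250),45),((519,-387,24),45),((617,136,250),0),((617,136,30),0),((617,136,30),45),((513,397,250),45),((422,-278,260),-45),((422,-278,80),-45),((450,73,30),0),((450,73,30),90),((450,73,250),90),((617,136,250),90)]:
    print(p);best(np.array(p,float),d)
E
```

```text
(519, -387, 250)
45 [-0.21  0.67  1.23  1.6  -0.65  1.33  1.9 ]
225 [-0.22  0.7   1.28  1.61 -0.69  1.35 -1.21]
(519, -387, 24)
45 [ 0.17  0.68  0.53  1.78 -0.46  0.81  1.71]
225 [-0.12  0.92  1.05  1.79 -0.94  1.03 -1.04]
(617, 136, 250)
0 [-0.73  0.39  0.56  1.62 -0.22  1.19 -0.12]
180 [-0.29  0.36 -0.04  1.59  0.02  1.19  2.81]
(617, 136, 30)
0 [-0.65  0.63  0.47  1.81 -0.39  0.79  0.02]
180 [-0.16  0.6  -0.22  1.77  0.17  0.79  2.68]
(617, 136, 30)
45 [-0.55  0.61  0.32  1.8  -0.26  0.77  0.7 ]
225 [-1.07  1.05  1.26  1.84 -1.11  1.17 -1.76]
(513, 397, 250)
45 [-0.9   0.39  0.2   1.56 -0.08  1.2   0.1 ]
225 [-1.52  0.71  1.28  1.6  -0.69  1.36 -2.51]
(422, -278, 260)
-45 [-0.29  0.15  0.85  1.91 -0.12  1.14 -0.18]
135 [ 1.31  0.26 -0.99  1.82  0.23  1.19  2.6 ]
(422, -278, 80)
-45 [-0.34  0.58  1.07  2.1  -0.68  0.86  0.35]
135 [ 0.26  0.35  0.24  2.07 -0.12  0.74  2.93]
(450, 73, 30)
0 [-0.65  0.39  0.42  2.22 -0.28  0.58 -0.02]
180 [-0.2   0.37 -0.11  2.19  0.07  0.59  2.77]
(450, 73, 30)
90 [-0.46  0.37  0.19  2.21 -0.13  0.58  1.4 ]
270 [-0.86  0.45  0.7   2.23 -0.5   0.62 -1.36]
(450, 73, 250)
90 [-0.67  0.04  0.38  2.   -0.01  1.11  1.29]
270 [-0.98  0.02  0.71  2.01 -0.02  1.11 -1.83]
(617, 136, 250)
90 [-0.51  0.36  0.27  1.61 -0.1   1.18  1.34]
270 [-0.86  0.43  0.76  1.63 -0.31  1.2  -1.6 ]
```

Run:
```python
from rob import *
q=telemetry.observe()["joints"].copy()
q[:]=[0.64,0.47,0,1.556,0,1.11,0.3]
ctrl.movej(q);st("turned")
d=best(np.array([519,-387,150.]),45);print(d)
ctrl.movep([519,-387,150],quat(d));st()
best(np.array([519,-387,24.]),45)
ctrl.gripper_to(87)
snap("w1")
```

```text
turned t4.0 [ 502.4 -450.3  193.7] w87.9 F [-0.2 -0.7 -0.5]
45 [ 0.73  0.48 -0.25  1.65  0.14  1.03  1.22]
225 [ 0.25  0.49  0.41  1.69 -0.23  1.01 -1.62]
45
 t4.9 [ 519.  -387.5  150.2] w88.0 F [ 0.1 -0.3 -0.2]
45 [ 0.71  0.63 -0.23  1.74  0.19  0.8   1.18]
225 [-0.19  1.08  1.26  1.8  -1.13  1.19 -0.91]
```

View pics/w1_scene.png

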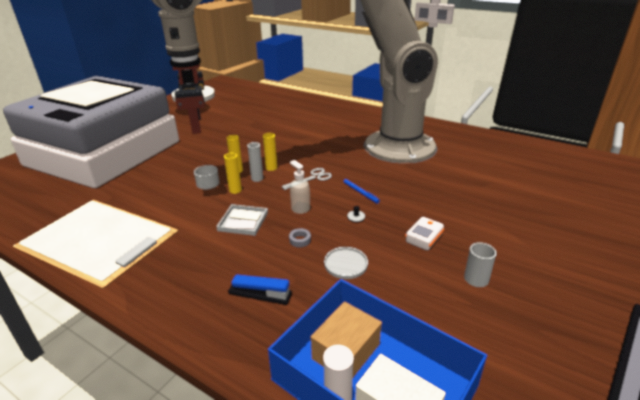

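Run:
```python
from rob import *
import pickle
I=pickle.load(open("I0.pkl","rb"))
for v in I: print(v,proj(prep(I[v]),[[519,-387,150],[519,-387,169],[519,-387,230],[519,-387,44]]).round())
i=cv2.imread("pics/w1_scene.png")[20:220,120:320];j=cv2.imread("pics/w1_top.png")[120:320,380:580]
cv2.imwrite("pics/w1c.png",cv2.resize(np.hstack([i,j]),None,fx=2,fy=2))
```

```text
scene [[199. 137.]
 [198. 130.]
 [194. 109.]
 [205. 170.]]
top [[488. 181.]
 [493. 180.]
 [507. 173.]
 [468. 190.]]
```

View pics/w1c.png

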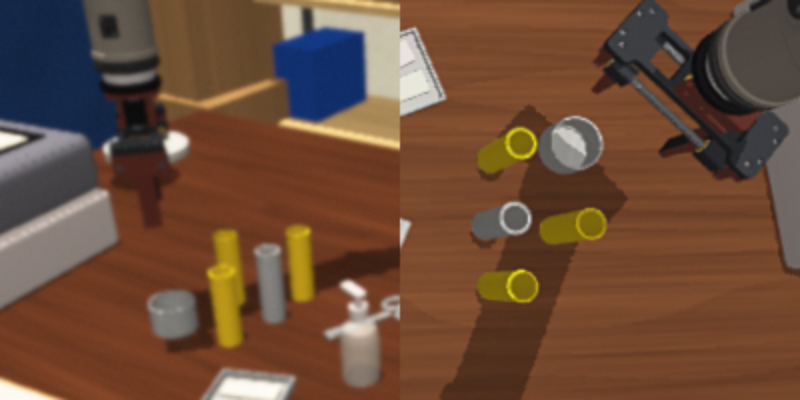

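Run:
```python
from rob import *
import pickle
c=kin
i=vision.get_image("top");s=vision.get_image("scene")
u=np.array([1,1,0])/2**.5;z=np.array([0,0,1])
p=telemetry.observe()["ee_pos"]
print(p, R.from_quat(telemetry.observe()["tcp_rot"]).as_matrix().round(2))
pts=[p+s_*u*k+z*h for s_ in(1,-1) for k in(44,57) for h in (0,80)]
out=[]
for im,(x,y) in((i,(430,110)),(s,(120,20))):
    c=cv2.resize(im["color"][y:y+130,x:x+130,::-1].copy(),None,fx=4,fy=4,interpolation=cv2.INTER_CUBIC)
    q=(proj(prep(im),pts)-[x,y]+.5)*4
    for k in range(0,8,2): cv2.line(c,tuple(int(a) for a in q[k]),tuple(int(a) for a in q[k+1]),(0,255,0),1)
    out.append(cv2.resize(c,(400,400)))
cv2.imwrite("pics/w1d.png",np.hstack(out))
```

```text
[ 518.99909386 -387.15171192  150.0808316 ] [[-0.71  0.71  0.  ]
 [ 0.71  0.71 -0.  ]
 [-0.   -0.   -1.  ]]
```

View pics/w1d.png

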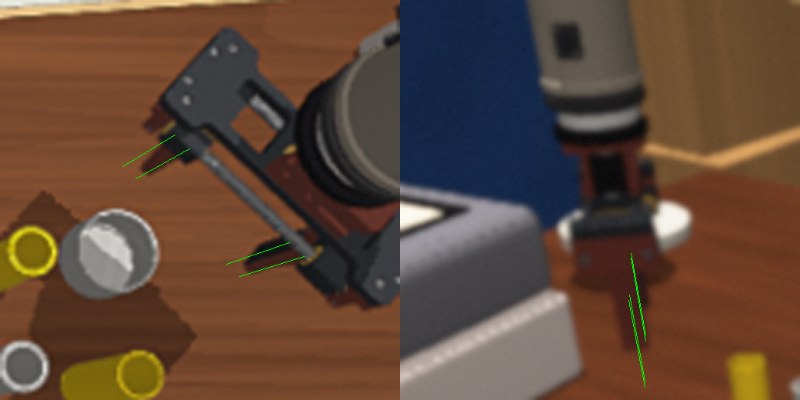

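Run:
```python
from rob import *
i=vision.get_image("top");s=vision.get_image("scene")
out=[]
for im,(x,y) in((i,(465,135)),(s,(170,80))):
    c=cv2.resize(im["color"][y:y+60,x:x+60,::-1].copy(),(480,480),interpolation=cv2.INTER_CUBIC)
    c=cv2.convertScaleAbs(c,alpha=1.6,beta=10)
    for k in range(0,60,10):
        cv2.putText(c,str(x+k),(k*8,10),0,.35,(255,255,255),1);cv2.putText(c,str(y+k),(0,k*8+10),0,.35,(255,255,255),1)
    out.append(c[:, :390])
cv2.imwrite("pics/w1e.png",np.hstack(out))
print(proj(prep(i),[[0,0,0],[0,60,0],[0,0,100]]),proj(prep(s),[[0,0,0]]))
```

```text
[[313.4645088  411.22629353]
 [288.09736505 411.79299174]
 [314.62491956 429.5416788 ]] [[399.96464216 145.59805936]]
```

View pics/w1e.png

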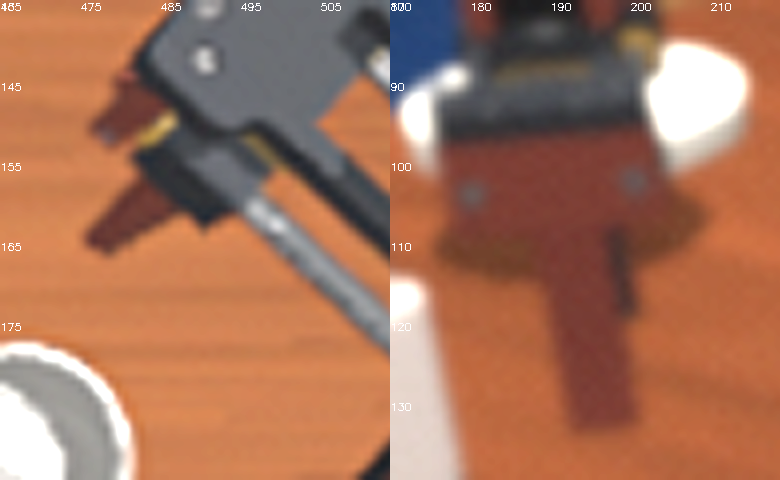

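Run:
```python
from rob import *
i=prep(vision.get_image("top"));s=prep(vision.get_image("scene"))
p=telemetry.observe()["ee_pos"];u=np.array([1,1,0])/2**.5
for k in(44,50,57):print(k,(p+u*k).round(),proj(i,p+u*k).round(1),proj(s,p+u*k).round(1))
r=least_squares(lambda X:np.r_[proj(i,X)[0]-(477,164.5),proj(s,X)[0]-(196.5,132.5)],p+u*50)
print(r.x,r.fun)
```

```text
44 [ 550. -356.  150.] [[473.6 167.6]] [[199.2 143.4]]
50 [ 554. -352.  150.] [[471.5 165.7]] [[199.1 144.3]]
57 [ 559. -347.  150.] [[469.2 163.6]] [[199.1 145.5]]
[ 550.99233374 -351.78746918  181.18907908] [ 1.09076972 -0.86943984  1.61172525  0.67422145]
```

Run:
```python
from rob import *
ctrl.gripper_to(10)
st()
i=vision.get_image("top");s=vision.get_image("scene")
out=[]
for im,(x,y) in((i,(465,135)),(s,(170,80))):
    c=cv2.resize(im["color"][y:y+60,x:x+60,::-1].copy(),(480,480),interpolation=cv2.INTER_CUBIC)
    c=cv2.convertScaleAbs(c,alpha=1.6,beta=10)
    for k in range(0,60,10):
        cv2.putText(c,str(x+k),(k*8,10),0,.35,(255,255,255),1);cv2.putText(c,str(y+k),(0,k*8+10),0,.35,(255,255,255),1)
    out.append(c[:, :390])
cv2.imwrite("pics/w1f.png",np.hstack(out))
```

```text
t6.8 [ 519. -387.  150.] w9.8 F [ 0.2  0.  -0.5]
```

View pics/w1f.png

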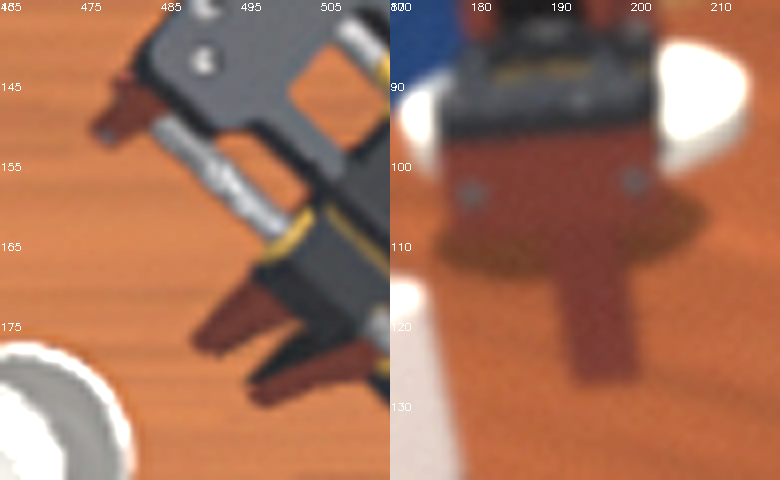

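Run:
```python
from rob import *
ctrl.gripper_to(2)
ctrl.move_linear([620,-290,150]);ctrl.move_linear([620,-290,45],speed=100);st()
print(ctrl.move_linear([620,-290,5],speed=25,force_limit=5));st("touch")
ctrl.move_linear([620,-290,60]);
```

```text
t9.5 [ 620.7 -290.2   45.9] w1.8 F [-0.3 -0.8  0.7]
False
touch t11.3 [ 620.1 -290.1    5.2] w1.8 F [0.  0.2 0.4]
```

Run:
```python
from rob import *
ctrl.move_linear([620,-290,8],speed=80)
i=vision.get_image("top");s=vision.get_image("scene")
out=[]
for im in (i,s):
    u=proj(prep(im),[620,-290,20])[0].astype(int)-30;x,y=u
    c=cv2.resize(im["color"][y:y+60,x:x+60,::-1].copy(),(390,390),interpolation=cv2.INTER_CUBIC)
    for h,col in((8,(0,255,0)),(34,(255,0,0)),(0,(0,0,255))):
        q=(proj(prep(im),[620,-290,h])[0]-u+.5)*6.5;cv2.circle(c,tuple(q.astype(int)),3,col,-1)
    out.append(c)
cv2.imwrite("pics/w1g.png",np.hstack(out))
print(ctrl.move_linear([620,-290,-10],speed=15,force_limit=5));st("touch")
```

```text
False
touch t14.1 [ 620.1 -290.1   -9.9] w2.0 F [ 0.7 -0.6  1.1]
```

View pics/w1g.png

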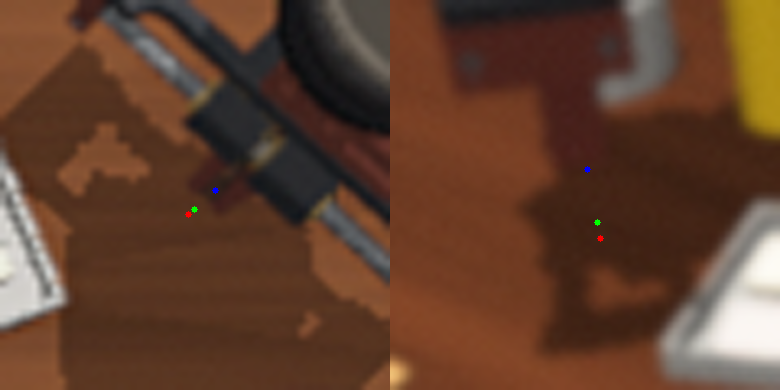

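Run:
```python
from rob import *
print(ctrl.move_linear([620,-290,-40],speed=15,force_limit=5));st("touch")
ctrl.move_linear([620,-290,60],speed=150);st()
```

```text
True
touch t15.4 [ 620.  -290.   -32.5] w2.1 F [-1.1  0.4  4.7]
 t16.2 [ 619.2 -289.8   59. ] w2.0 F [ 0.3  0.3 -0.9]
```

```bash
cat >> rob.py <<'E'
DZ=-31.0   # commanded TCP z = wanted fingertip z + DZ (touch test)
def L(x,y,z,speed=150,rot=None,force_limit=None):
    return ctrl.move_linear([float(x),float(y),float(z+DZ)],rot,speed=speed,force_limit=force_limit)
E
python3 - <<'E'
from rob import *
i=prep(vision.get_image("top"));s=prep(vision.get_image("scene"))
print(unproj(i,(494,180.5),181),unproj(s,(196.5,126.5),181), "near finger tip should be ~ +11u:",519+8,-387+8)
L(620,-290,120);L(519,-387,120);ctrl.gripper_to(87);L(519,-387,60,80);st()
snap("w2")
a=[cv2.resize(cv2.imread(f"pics/w2_{v}.png")[y:y+100,x:x+100],(390,390)) for v,x,y in(("top",420,140),("scene",155,100))]
cv2.imwrite("pics/w2c.png",np.hstack(a))
E
```

```text
[[ 514.47713557 -383.7711536   181.        ]] [[ 521.30023309 -388.14535907  181.        ]] near finger tip should be ~ +11u: 527 -379
 t20.0 [ 519.4 -387.2   29.3] w86.8 F [0.5 0.6 0.7]
```

View pics/w2c.png

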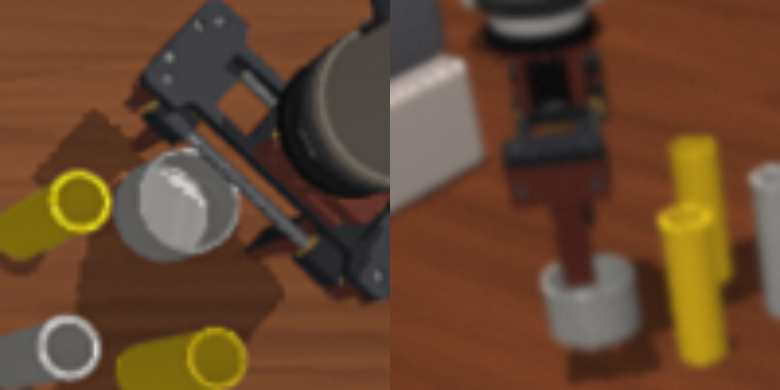

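Run:
```python
from rob import *
print(L(519,-387,22,40,force_limit=6));st("down")
ctrl.gripper_to(60,20);s=st("grip")
L(519,-387,60,60);st("up")
snap("w3")
a=[cv2.resize(cv2.imread(f"pics/w3_{v}.png")[y:y+100,x:x+100],(390,390)) for v,x,y in(("top",420,140),("scene",155,100))]
cv2.imwrite("pics/w3c.png",np.hstack(a))
```

```text
False
down t21.2 [ 519.2 -387.1   -8.7] w87.1 F [ 0.3 -0.2  0. ]
grip t21.6 [ 519.  -387.2   -8.8] w65.0 F [-1.2 -0.6  1.5]
up t22.4 [ 518.8 -386.9   28.9] w65.4 F [ 0.4  0.3 -0.8]
```

View pics/w3c.png

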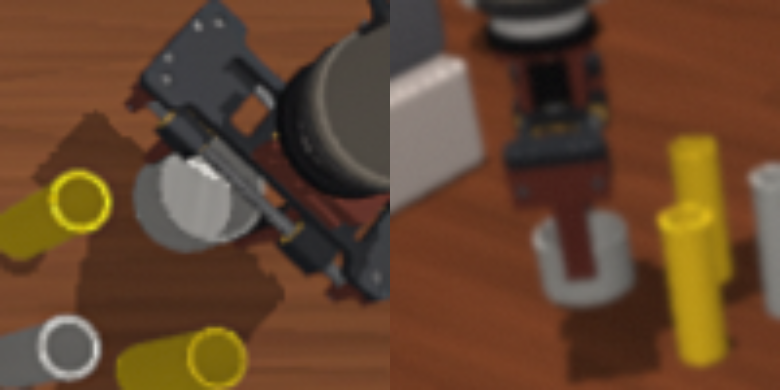

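Run:
```python
from rob import *
L(519,-387,200,200);L(617,136,200,250);st()
print(telemetry.observe()["joints"].round(2))
L(617,136,60,150);st()
snap("w4")
a=[cv2.resize(cv2.imread(f"pics/w4_{v}.png")[y:y+100,x:x+100],(390,390)) for v,x,y in(("top",206,107),("scene",296,200))]
cv2.imwrite("pics/w4c.png",np.hstack(a))
```

```text
t25.6 [617.1 134.6 168.9] w65.6 F [-0.   0.2 -1.4]
[-0.    0.46 -0.42  1.66  0.21  1.07  0.3 ]
 t26.7 [617.8 136.3  30. ] w65.5 F [ 0.   0.6 -1.6]
```

View pics/w4c.png

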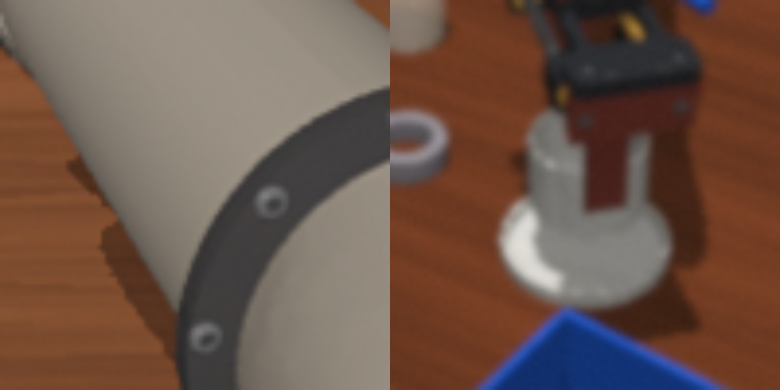

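Run:
```python
from rob import *
L(617,136,70,100);L(617,136,69,5,rot=quat(90)) if 0 else ctrl.movep([617,136,70+DZ],quat(90));st()
L(617,136,33,60);print(L(617,136,20,12,force_limit=4));st("down")
ctrl.gripper_to(76);ctrl.pause(.3);st("open")
ctrl.gripper_to(84)
L(617,136,80,80);L(617,136,200,200);st()
L(560,330,200,200);st()
snap("w5")
a=[cv2.resize(cv2.imread(f"pics/w5_{v}.png")[y:y+100,x:x+100],(390,390)) for v,x,y in(("top",206,107),("scene",296,200))]
cv2.imwrite("pics/w5c.png",np.hstack(a))
```

```text
t27.8 [616.9 135.8  38.9] w65.7 F [ 0.4 -0.7 -0.9]
True
down t29.2 [617.  136.   -4.9] w65.1 F [-0.3 -1.   4.5]
open t29.9 [616.2 135.6  -5.7] w76.0 F [-0.5  0.8 -0.3]
 t31.9 [616.2 135.5 167.7] w83.5 F [-0.4 -1.2 -0.7]
 t33.0 [560.8 328.3 168.6] w83.9 F [ 0.1 -1.5  0.7]
```

View pics/w5c.png

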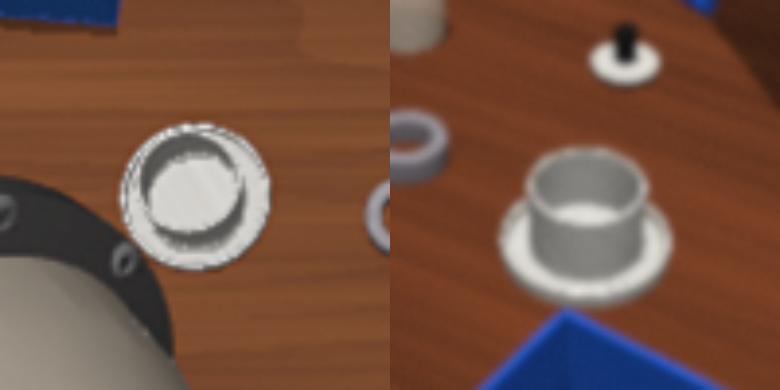

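Run:
```python
from rob import *
import pickle
I={v:vision.get_image(v) for v in("top","scene")};pickle.dump(I,open("I1.pkl","wb"))
for n,(x,y,t) in dict(wide=(617,136,pot(48,33)),tray=T["tray"],mid=T["mid"]).items():
    print(n,[np.round(fit2(I[v]["color"],prep(I[v]),x,y,t),1) for v in I])
best(np.array([513,397,50+DZ]),90)
L(513,397,200,200)
ctrl.gripper_to(80)
L(513,397,95,150);st()
snap("m1")
a=[cv2.resize(cv2.imread(f"pics/m1_{v}.png")[y:y+100,x:x+100],(390,390)) for v,x,y in(("top",90,140),("scene",430,200))]
cv2.imwrite("pics/m1c.png",np.hstack(a))
```

```text
wide [array([ 75.8, 617.9, 136.8]), array([ 35.9, 616.6, 135.5])]
tray [array([102.3, 617.4, 136.9]), array([ 46.1, 618.2, 136.2])]
mid [array([  5.6, 510.7, 381.7]), array([ 34.7, 514. , 396.6])]
90 [-0.34  0.7  -0.59  1.72  0.49  0.88  0.43]
270 [-0.8   0.62  0.06  1.75 -0.05  0.77 -2.29]
 t34.9 [513.4 397.7  64.9] w80.1 F [-0.2 -0.1 -0.5]
```

View pics/m1c.png

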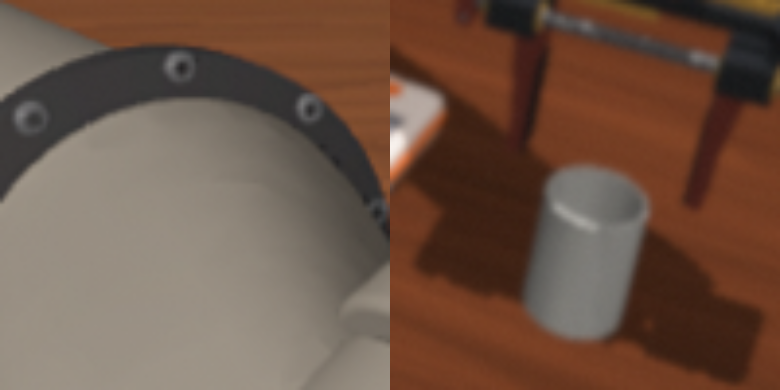

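Run:
```python
from rob import *
print(L(513,397,50,50,force_limit=6));st("down")
ctrl.gripper_to(40,20);s=st("grip")
L(513,397,70,60);st("up")
L(513,397,190,150);L(617,136.3,190,200);L(617,136.3,112,120);st()
snap("m2")
a=[cv2.resize(cv2.imread(f"pics/m2_{v}.png")[y:y+100,x:x+100],(390,390)) for v,x,y in(("top",206,107),("scene",296,190))]
cv2.imwrite("pics/m2c.png",np.hstack(a))
```

```text
False
down t36.1 [513.2 397.3  19.3] w80.3 F [-0.3  0.5  0.4]
grip t36.6 [513.1 397.1  19.1] w51.4 F [0.  0.4 0.4]
up t37.1 [513.2 397.1  39.5] w51.4 F [ 0.5 -0.5 -1.3]
 t40.4 [617.5 136.8  81.6] w51.6 F [ 1.5  0.3 -1. ]
```

View pics/m2c.png

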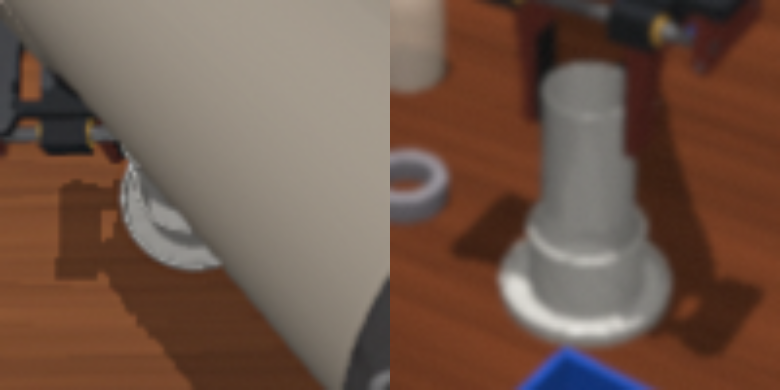

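Run:
```python
from rob import *
im=vision.get_image("scene");c=prep(im)
for z in(139,141):print(np.round(fit2(im["color"],c,617,136,pot(z,25.5),10),1))
x,y=296,190
a=cv2.resize(im["color"][y:y+100,x:x+100,::-1].copy(),(600,600),interpolation=cv2.INTER_CUBIC)
for cx,cy,z,r in((617,136,140,25.5),(617,136,62,25.5),(616.6,135.5,48,33)):
    cv2.polylines(a,[((proj(c,circ(cx,cy,z,r))-(x,y)+.5)*6).astype(np.int32)],False,(0,255,0),1)
cv2.imwrite("pics/m3.png",a)
```

```text
[  8.2 616.7 136.5]
[  8.3 619.3 137.9]
```

View pics/m3.png

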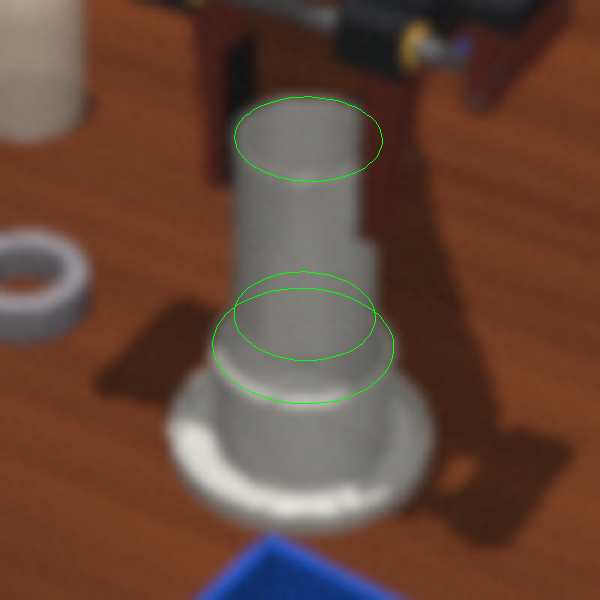

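Run:
```python
from rob import *
r=L(617,136.2,63,35,force_limit=5);st("a");print(r)
if not r:
    print(L(617,136.2,51,12,force_limit=4));st("down")
    E=1
```

```text
a t42.1 [617.1 136.3  32.2] w51.9 F [ 1.3  0.3 -2. ]
False
True
down t42.7 [617.  136.2  26.1] w51.3 F [-0.4 -0.1  4.8]
```

Run:
```python
from rob import *
ctrl.gripper_to(62);ctrl.pause(.3);st("open")
L(617,136.2,110,80);L(617,136.2,230,250);L(520,-100,230,250)
import pickle
I={v:vision.get_image(v) for v in("top","scene")};pickle.dump(I,open("I2.pkl","wb"))
for n,(x,y,t) in dict(wide=(617,136,pot(48,33)),mid=(617,136,pot(85,25.5)),nar=T["nar"]).items():
    print(n,[np.round(fit2(I[v]["color"],prep(I[v]),x,y,t),1) for v in I])
print(telemetry.observe()["joints"].round(2))
for d in(90,0,-45):best(np.array([422.5,-278,84+DZ]),d)
a=[cv2.resize(I[v]["color"][y:y+100,x:x+100,::-1],(390,390)) for v,x,y in(("top",206,107),("scene",296,190))]
cv2.imwrite("pics/m4.png",np.hstack(a))
```

```text
open t43.4 [616.1 135.8  25.2] w61.8 F [ 0.2 -0.6  0.2]
wide [array([ 49.1, 621.7, 138.7]), array([ 31.8, 616.8, 135.6])]
mid [array([119.2, 617.1, 137. ]), array([ 40.6, 617.9, 136. ])]
nar [array([   0.5,  410.9, -266.2]), array([  16.9,  424.3, -277.3])]
[ 0.59  0.29 -0.62  1.86  0.19  1.06  1.46]
90 [ 0.85  0.43 -0.48  2.05  0.29  0.73  1.76]
270 [ 0.43  0.39  0.03  2.08 -0.02  0.68 -1.09]
0 [ 0.65  0.4  -0.23  2.06  0.14  0.7   0.33]
180 [ 1.35  0.7  -1.19  2.02  0.8   0.99  2.9 ]
-45 [ 0.54  0.39 -0.1   2.07  0.06  0.69 -0.38]
135 [ 0.96  0.46 -0.61  2.04  0.38  0.75  2.47]
```

View pics/m4.png

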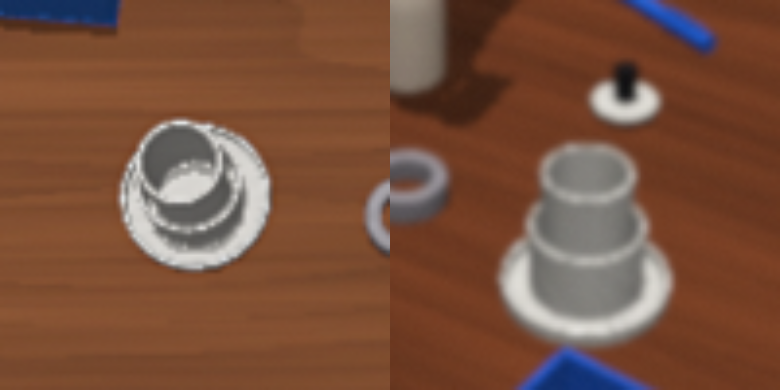

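Run:
```python
from rob import *
ctrl.gripper_to(62)
ctrl.movep([422.5,-278,200+DZ],quat(-45))
L(422.5,-278,128,120);st()
snap("n1")
a=[cv2.resize(cv2.imread(f"pics/n1_{v}.png")[y:y+100,x:x+100],(390,390)) for v,x,y in(("top",390,180),("scene",205,90))]
cv2.imwrite("pics/n1c.png",np.hstack(a))
```

```text
t48.7 [ 423.  -278.1   97.4] w62.0 F [ 0.2 -0.2 -0.5]
```

View pics/n1c.png

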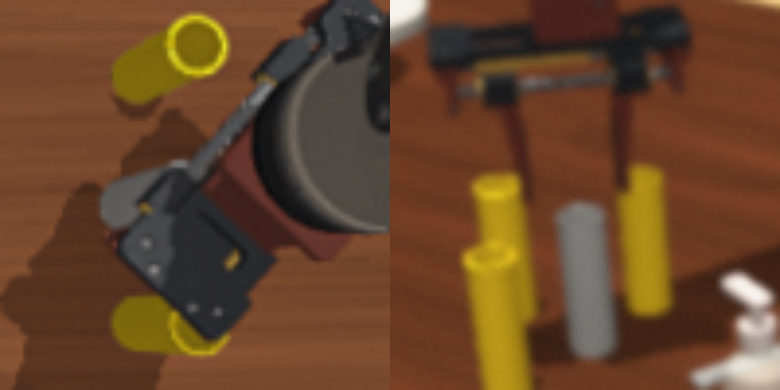

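Run:
```python
from rob import *
print(L(422.5,-278,84,40,force_limit=6));st("down")
ctrl.gripper_to(25,20);s=st("grip")
L(422.5,-278,110,60);st("up")
L(422.5,-278,250,200);L(617.2,136.3,250,220);st();print(telemetry.observe()["joints"].round(2))
L(617.2,136.3,182,120);st()
im=vision.get_image("scene");c=prep(im)
for z in(209,211):print(np.round(fit2(im["color"],c,617,136,pot(z,17.5),10),1))
x,y=296,140
a=cv2.resize(im["color"][y:y+130,x:x+100,::-1].copy(),(450,585),interpolation=cv2.INTER_CUBIC)
for cx,cy,z,r in((617.2,136.3,210,17.5),(617.2,136.3,98,17.5),(617.4,136.3,85,25.5)):
    cv2.polylines(a,[((proj(c,circ(cx,cy,z,r))-(x,y)+.5)*4.5).astype(np.int32)],False,(0,255,0),1)
cv2.imwrite("pics/n2.png",a)
```

```text
False
down t50.1 [ 422.7 -278.1   53.2] w61.9 F [ 0.6 -0.2  0.3]
grip t50.6 [ 422.5 -278.    53. ] w34.6 F [-0.1 -0.2  0. ]
up t51.2 [ 422.6 -278.1   79.3] w34.2 F [ 0.3  0.1 -1.3]
 t54.3 [617.2 135.1 219.1] w34.0 F [ 0.   1.2 -0.5]
[-0.03  0.41 -0.38  1.61  0.16  1.15 -1.24]
 t55.0 [617.7 136.5 151.6] w34.1 F [ 0.7 -0.3 -1.1]
[  9.6 616.6 134.9]
[  9.1 619.6 136.4]
```

View pics/n2.png

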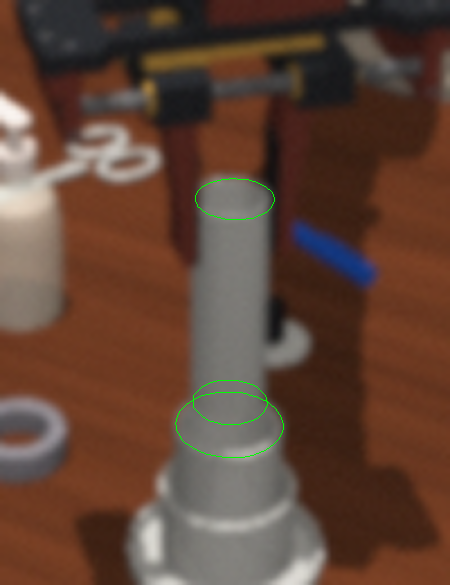

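Run:
```python
from rob import *
r=L(617.2,136.3,100,35,force_limit=5);st("a");print(r)
if not r:
    r=L(617.2,136.3,87,12,force_limit=4);z=st("down")["ee_pos"][2]-DZ;print(r,z)
    if r and z<96.5:
        ctrl.gripper_to(48);ctrl.pause(.3);st("open")
        L(617.2,136.3,150,80);L(617.2,136.3,260,250);L(450.5,73,260,250)
        L(380,-150,260,250) if 0 else None
        st();print(telemetry.observe()["joints"].round(2))
        I=snap("n3")
        for n,(x,y,t) in dict(mid=(617,136,pot(85,25.5)),nar=(617,136,pot(122,17.5))).items():
            print(n,[np.round(fit2(I[v]["color"],prep(I[v]),x,y,t,10),1) for v in I])
        a=[cv2.resize(I[v]["color"][y:y+100,x:x+100,::-1],(390,390)) for v,x,y in(("top",206,107),("scene",296,170))]
        cv2.imwrite("pics/n3c.png",np.hstack(a))
```

```text
a t57.6 [617.3 136.3  69.1] w34.3 F [ 0.8  0.4 -1.8]
False
down t58.2 [617.2 136.5  63. ] w34.1 F [-0.7  0.6  4.9]
True 93.99070995939287
open t58.9 [616.3 136.   62.1] w47.9 F [-0.3  0.2  0.2]
 t61.2 [451.3  73.4 228.8] w47.7 F [-0.8 -0.3  0.7]
[ 0.09  0.1  -0.41  1.98  0.04  1.07 -1.13]
mid [array([  3.8, 625. , 126. ]), array([ 36. , 617.7, 135.9])]
nar [array([  3.3, 607. , 131.9]), array([ 36.8, 616.6, 135. ])]
```

View pics/n3c.png

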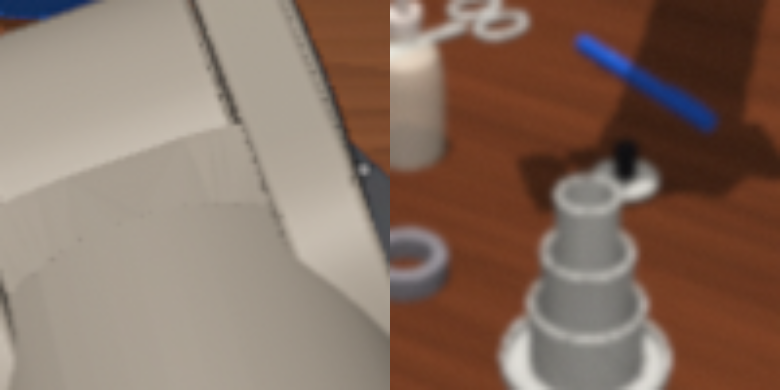

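Run:
```python
from rob import *
best(np.array([450.5,73,14+DZ]),-45)
ctrl.gripper_to(50)
L(450.5,73,60,200);st()
im=vision.get_image("scene");c=prep(im)
x,y=310,140
a=cv2.resize(im["color"][y:y+100,x:x+100,::-1].copy(),(600,600),interpolation=cv2.INTER_CUBIC)
for cx,cy,z,r in((450.5,73,10,22),(450.5,73,36,8),(450.5,73,60,25)):
    cv2.polylines(a,[((proj(c,circ(cx,cy,z,r))-(x,y)+.5)*6).astype(np.int32)],False,(0,255,0),1)
cv2.imwrite("pics/l1.png",a)
```

```text
-45 [-0.04  0.47 -0.31  2.2   0.29  0.51 -1.36]
135 [ 0.63  0.81 -1.19  2.16  1.01  0.92  1.16]
 t62.8 [451.3  73.2  29.8] w50.0 F [ 0.7 -0.3  0.3]
```

View pics/l1.png

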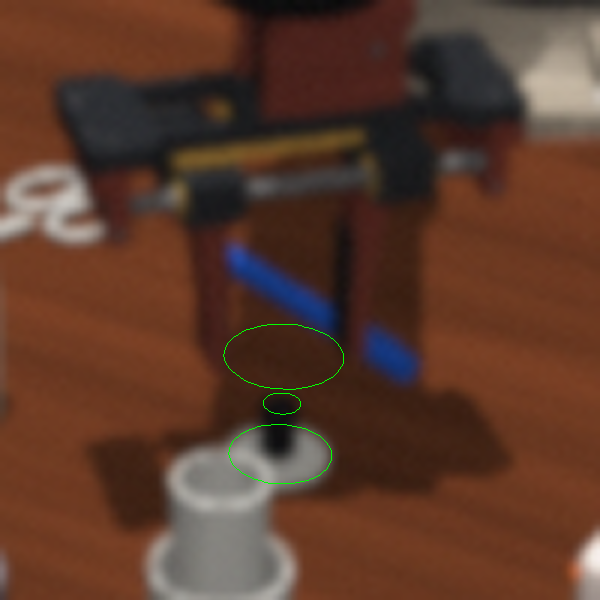

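Run:
```python
from rob import *
r=L(450.5,73,15,35,force_limit=4);st("down");print(r)
if not r:
    ctrl.gripper_to(8,20);s=st("grip")
    L(450.5,73,40,50);st("up")
    I=snap("l2")
    cv2.imwrite("pics/l2c.png",cv2.resize(I["scene"]["color"][150:250,300:400,::-1],(500,500),interpolation=cv2.INTER_CUBIC))
```

```text
down t64.2 [450.7  73.  -15.8] w50.0 F [-0.5  0.9  0.1]
False
grip t64.9 [450.5  73.  -16. ] w15.3 F [ 0.5  0.7 -0.5]
up t65.5 [450.6  72.9   9.2] w15.2 F [0.5 0.1 0.1]
```

View pics/l2c.png

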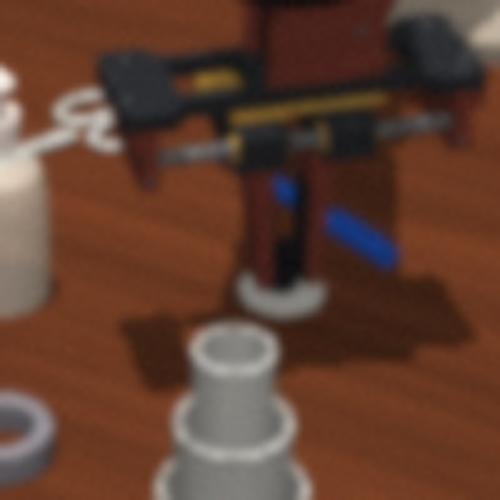

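Run:
```python
from rob import *
L(450.5,73,200,200);L(616.6,135.8,200,180);L(616.6,135.8,148,100);ctrl.pause(.3);st()
im=vision.get_image("scene");c=prep(im)
# disc upper face at tip-5
print(np.round(fit2(im["color"],c,617,136,[(143,20.5,1),(143,24,-1)],10),1),np.round(fit2(im["color"],c,617,136,pot(122,17.5),10),1))
x,y=300,140
a=cv2.resize(im["color"][y:y+110,x:x+100,::-1].copy(),(545,600),interpolation=cv2.INTER_CUBIC)
for cx,cy,z,r in((616.6,135.8,143,22),(616.6,135.8,139,22),(616.6,135.8,122,17.5)):
    cv2.polylines(a,[((proj(c,circ(cx,cy,z,r))-(x,y)+.5)*5.45).astype(np.int32)],False,(0,255,0),1)
cv2.imwrite("pics/l3.png",a)
```

```text
t68.7 [616.9 135.9 117.6] w15.3 F [-0.   0.2 -0.4]
[ 20.  619.2 135.7] [ 14.2 616.5 135. ]
```

View pics/l3.png

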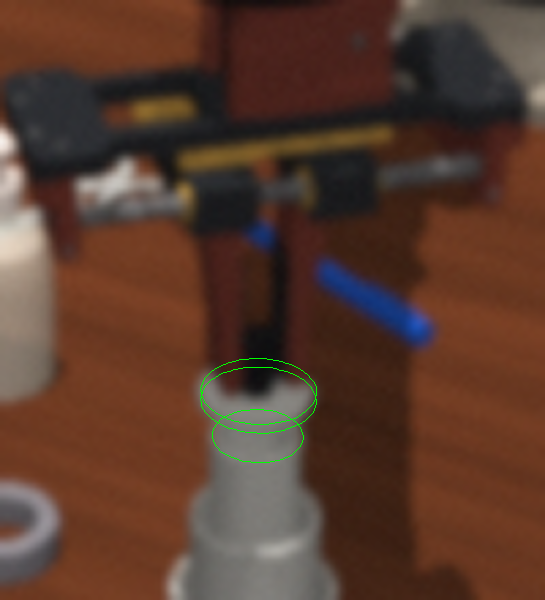

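Run:
```python
from rob import *
r=L(616.2,135.8,136,20,force_limit=3);st("a");print(r)
if not r:
    r=L(616.2,135.8,126,10,force_limit=3);s=st("down");print(r,s["ee_pos"][2]-DZ)
```

```text
a t69.5 [616.2 135.8 105. ] w15.7 F [0.2 0.6 0.5]
False
down t70.1 [616.4 135.8 100. ] w15.1 F [-0.4  0.7  5.3]
True 131.00389262338905
```

Contact came exactly at the seated height of 131. I'll release, back off and check.

Run:
```python
from rob import *
ctrl.gripper_to(40);ctrl.pause(.3);st("open")
L(616.2,135.8,190,60);L(616.2,135.8,260,200);L(520,-150,260,250);ctrl.pause(.3);st()
I=snap("f")
for n,(x,y,t) in dict(wide=(617,136,pot(48,33)),mid=(617,136,pot(85,25.5)),lid=(617,136,[(126,20.5,1),(126,24,-1)])).items():
    print(n,[np.round(fit2(I[v]["color"],prep(I[v]),x,y,t,10),1) for v in I])
a=[cv2.resize(I[v]["color"][y:y+100,x:x+100,::-1],(390,390)) for v,x,y in(("top",206,107),("scene",296,165))]
cv2.imwrite("pics/fc.png",np.hstack(a))
```

```text
open t71.0 [615.5 135.5  99.2] w40.2 F [-1.   0.1  0.5]
 t74.3 [ 520.2 -149.3  229. ] w39.9 F [ 0.6  0.2 -0.5]
wide [array([ 55.5, 616.8, 136.7]), array([ 31.6, 616.8, 135.6])]
mid [array([ 49.5, 617.1, 136.9]), array([ 34.2, 617.8, 136. ])]
lid [array([ 95.6, 616.3, 135.8]), array([ 54.6, 616.9, 134.6])]
```

View pics/fc.png

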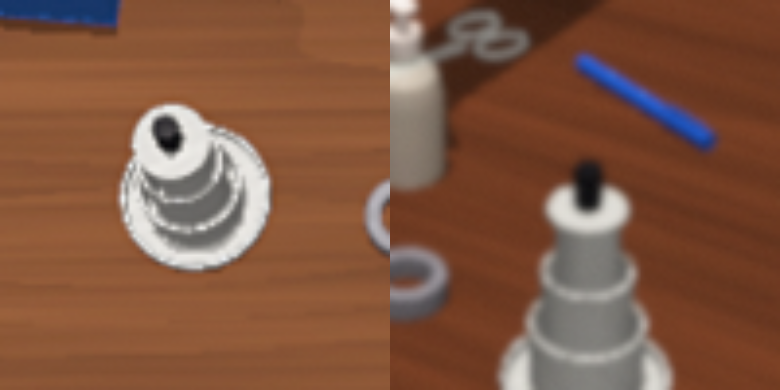

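View pics/f_scene.png

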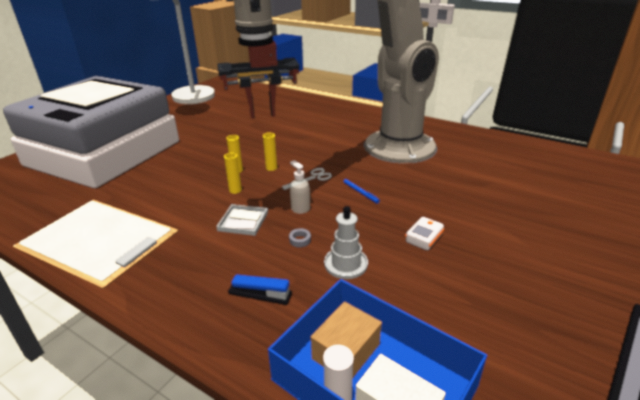

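The stack stands at scene pixel (346, 240) with the lid level on top. The sanitiser bottle (300, 190) and the meter (425, 232) are where they started, and the arm is clear.

Run:
```python
from cell import hand_in
print(hand_in())
```

```text
the job is handed in; nothing more can be done
None
```

The pots are packed in the round tray in the order you gave: wide pot, middle pot, narrow jar, then the lid. I let go of each piece before fetching the next, and handed the job in at about 74 s.

- **Heights:** each piece met light contact (about 5 N) within about 0.2 mm of its calculated fully-seated height. Fingertip heights at contact were 26.1, 57.1, 94.0 and 131.0 mm, against 26, 57, 94 and 131 mm expected.
- **Centring:** in the last pictures, the wide pot, middle pot and lid are within about 1.5 mm of each other, and the stack is within about 2 mm of the tray's centre. The narrow jar was checked from the scene camera only, because the arm blocked the top view; it also sat within about 1.5 mm.
- **Left alone:** the sanitiser bottle and the meter look unmoved, judged by eye only, and the arm is clear of everything.
- **Disagreement found:** the fingertips were about 31 mm higher than the reported TCP height. I saw this in the pictures, confirmed it with one gentle touch on the bare desk, and corrected every later move for it. The contact heights above depend on that correction, and they matched.

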